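Turn the hinged lino plate over on to the card and press the print

TASK

Turn the hinged lino plate of the printing jig over its spine until it lies flat, lino side down, on the white card on the jig's other half, and press down firmly on its back for a moment to make the print. Use only the fingertips or the outside of the fingers: do not take the plate between the fingers, do not pick up or push away the jig, and leave the ink bottle, the roller and the rubber stamp where they are. Finish clear of everything.

Things in the scene. Friction and masses are not known exactly. Their poses are not given: they have to be found in the camera images.
- jig: printing jig, loose on rubber feet, 2.6 kg: pale wooden board, top 30 mm above the table. Origin on the table below the middle of the hinge. x points from the plate's (cork) half, on the robot's left, to the white card's half on the right; y along the hinge, roughly away from the robot; z up. The board spans x -75 to +100 mm, y -72 to +72 mm
- spine (a point): middle of the steel hinge barrel (9 mm thick, along the jig's y axis), 34.5 mm above the table, directly above the jig's origin; axes as the jig's, fixed to the base
- leaf (a joint): angle of the hinged plate, rad: 0 = flat on the cork, green lino face up; 1.57 upright; 3.14 = flat on the card, plain plywood back up. Starts ajar, 0.25 to 0.55. The stiff hinge holds the plate where it is left; turning takes up to about 0.35 N m (3.5 N at the free edge). At 0 the plate overhangs the base by 25 mm, so a finger can come under its free edge from the left
- leaf_edge (a point): middle of the plate's free edge, in mid-thickness; moves with the plate. x points along the plate to the hinge, y along the hinge, z out of the green lino face (-z out of the plywood back). The plate is rigid, 140 g, 130 mm wide along the hinge, 9 mm thick, and reaches from 8 to 100 mm from the hinge axis, which lies in its mid-thickness
- ink: dark ink bottle with a white cap, 43 mm across, 92 mm tall, loose bystander beyond the jig; origin at the centre of its underside
- roller: ink roller (brayer) with a wooden handle, 147 mm long, 31 mm high, loose bystander lying to the right and nearer the robot than the jig; origin at the centre of its underside
- stamp: wooden rubber stamp with a round knob, 30x42 mm, 60 mm tall, loose bystander beyond the jig; origin at the centre of its underside
Things that resemble listed ones, but are neither listed nor needed, are in the scene too. Of the things that look like the jig, the larger one is meant.

How it is judged:
By the outcome, as a careful person would: the job done as asked, in the order asked, and still so for the second after the job is handed in, with the robot touching nothing.
It also fails if it takes over 37 s, if anything falls off the work surface, if the arm or the gripper's body presses on something with over 40 N, if the wrist force passes 120 N, or if a joint passes its speed limit or range.

ROBOT

A 6-joint arm with a two-finger parallel gripper is mounted at the origin on the work surface; the furniture and walls round the work are solid. World frame = base frame: x ahead of the robot, y to its left, z up, the work surface at z = 0. Lengths are in m, angles in rad, forces in N, time in s.
With the tool pointing down it reaches from about 0.325 to 0.875 m from the base axis. Payload 4.4 kg.
Tool frame: the origin (TCP) lies at the very end of the fingers, on their centre line; the grasp point (between the pads) lies 19 mm behind it; z points along the fingers, y is the line along which they close (so a half turn about z gives the same grasp; the last joint's range is limited). The gripper opens to 85 mm and grips with 20 to 120 N. Pads are 22 mm wide; open, the fingers measure 114 mm over their backs; the gripper's body (76 mm by 85 mm) begins 54 mm behind the grasp point. The pads swing forward as they close: fully open they stand 13 mm farther back than shut.
Start: joints at [1.169, 0.207, 1.542, -0, 1.393, -0.15], TCP at [0.143, 0.557, 0.231] pointing down, gripper open.
Joint ranges: [-2.73, 2.73], [-0.86, 2.22], [0.23, 2.46], [-1.11, 4.25], [0.08, 2.63], [-2.82, 2.82]. Speed limits (rad/s): [2.79, 2.79, 3.14, 3.14, 3.14, 3.14].

INTERFACE

Orientations are given as [roll, pitch, yaw] about the fixed x, y, z axes, in that order (R = Rz(yaw) Ry(pitch) Rx(roll)).
In Python, from station import telemetry, cams, job_done gives the robot as it stands.
- The arm moves only by the tool carry_out, never from a script. Its argument "rows" is a list of rows, each an object of numbers: "fingers": the opening, from 0 (shut) to 1 (fully open); "dx", "dy", "dz": the shift along the tool's x, y, z scaled (see below); "wx", "wy", "wz": the turn, a rotation vector about the tool's x, y, z scaled (see below). A call has 1 to 10 rows; each row is the pose to reach, as a shift and turn from the pose commanded when the call began, along the tool's axes at that moment, turning the shorter way round; what a row does not reach only later rows make up. The controller multiplies each number of a shift by 1 m and each number of a turn by 360 degrees. A row lasts 1/12 s, in which the tool goes at most 41.7 mm and 7.16 degrees, less where a joint would pass 70% of its speed; a pose out of reach is approached as far as the arm can. A call with a number of a shift or a turn outside -1 to 1 is refused whole. A call with a gripper value outside its range is refused whole. The fingers move at their own pace and stop on an object; "squeeze" is the grip in N (left out, the last holds). Time passes only in rows, so rows that repeat a pose let the fingers close. It gives the time, the measured TCP pose, the force, the opening and the grip force at its end, in the units of the state.
- telemetry.sense(): the state, without advancing time (a new reading comes with each control period).
- cams.snapshot(name): name is "scene" or "top" or "wrist"; returns (picture, depth): 480x640x3 uint8, red, green, blue; 480x640 float32, m along the optical axis (not along the pixel's ray), 0 where there is no reading.
- cams.camera_info(name): a dict with "fovy" (degrees; the focal length in pixels is half the picture's height over the tangent of half this angle, whatever the lens; pixels are square), "cx", "cy" (the principal point, pixels), "D" ([k1, k2, p1, p2, k3] as OpenCV has them; the pictures are not rectified), "R" (3x3) and "t" (3): a world point X has camera coordinates R X + t. Camera axes: x right, y down, z forward; pixel columns grow to the right and rows downward; lengths in m; the calibration is good to about 2 mm. A picture is of the moment at which its call begins: read the wrist's pose just before it. camera_info takes no time and is no camera call; for the wrist camera it gives the pose at the moment of the call.
- job_done(): hands the job in; it is judged then, once.
The state is a dict: "clock": time; "qpos": joint angles; "joint_vel": joint speeds; "joint_torque": joint torques, N m; "tool_pos": TCP position; "eef_rot": TCP orientation; "contact_force": force on the tool from outside, world axes, zero at the start; "torque": the same for the moment, N m; "grip_width": finger opening in m; "finger_force": force on a finger pad.
Only numpy, scipy, OpenCV 4.12 (cv2) and the standard library are available. Lean on these libraries where they do the work, as an engineer would, in place of code of your own. Each camera call takes 0.05 s, during which the arm holds its last target. There are 200 camera calls.

## Working session

There is one attempt and no reset: what is moved stays moved. The work goes in short steps, Python scripts to look and compute and a tool call to move; the robot and the scene stay as the last step left them, time stands still between calls to the robot, and variables do not carry over. Pictures are saved under pics/ and viewed, at most 10 in all, crops included, and the job is handed in when it is done.

Besides the shell and the picture viewer there is one more tool, called after "Emit:" as name([rows], argument=value, ...), one row to a line, values as JSON. carry_out: Moves the arm, as the interface text tells. Its arguments: {"type":"object","properties":{"rows":{"type":"array","items":{"type":"object","properties":{"fingers":{"type":"number"},"dx":{"type":"number","minimum":-1,"maximum":1},"dy":{"type":"number","minimum":-1,"maximum":1},"dz":{"type":"number","minimum":-1,"maximum":1},"wx":{"type":"number","minimum":-1,"maximum":1},"wy":{"type":"number","minimum":-1,"maximum":1},"wz":{"type":"number","minimum":-1,"maximum":1}}}},"squeeze":{"type":"number"}},"required":["rows"]}

```bash
mkdir -p pics; ls; cat > h.py <<'E'
import numpy as np, cv2
from station import telemetry, cams, job_done
def K(i):
    f=240/np.tan(np.radians(i['fovy'])/2); return np.array([[f,0,i['cx']],[0,f,i['cy']],[0,0,1.]])
def snap(n,name):
    i=cams.camera_info(n); p,d=cams.snapshot(n); cv2.imwrite(f'pics/{name}.png',p[...,::-1]); np.savez(f'pics/{name}.npz',p=p,d=d,**{k:np.array(v) for k,v in i.items()}); return p,d,i
def load(name):
    z=np.load(f'pics/{name}.npz'); return z['p'],z['d'],{k:z[k] for k in('fovy','cx','cy','D','R','t')}
def cloud(d,i):
    v,u=np.mgrid[0:480,0:640]; uv=np.stack([u,v],-1).reshape(-1,1,2).astype(np.float64)
    n=cv2.undistortPoints(uv,K(i),np.array(i['D'],float)).reshape(480,640,2)
    c=np.concatenate([n,np.ones((480,640,1))],-1)*d[...,None]
    return (c-np.array(i['t']))@np.array(i['R'])   # world
E
python3 - <<'E'
from h import *
s=telemetry.sense(); print(s)
for n in('scene','top'):
    p,d,i=snap(n,n+'0'); print(n,i['fovy'],i['D'],(d>0).mean())
E
```

```text
pics
{'clock': 0.0, 'qpos': array([ 1.16949901e+00,  2.07404516e-01,  1.54295095e+00,  6.33854192e-06,
        1.39353328e+00, -1.50492092e-01]), 'joint_vel': array([ 0.00064556, -0.00065795,  0.00053199, -0.0012229 , -0.00037298,
        0.00024966]), 'joint_torque': array([ 1.49542408e-03, -3.83015978e+01, -2.91613662e+01, -6.00104926e-06,
        1.03879947e-02, -2.82400134e-05]), 'tool_pos': array([0.14240909, 0.55629849, 0.230136  ]), 'eef_rot': array([-3.13932345e+00, -3.50406490e-04,  2.89078591e+00]), 'contact_force': array([-0.16099085, -1.45945675,  0.06340053]), 'torque': array([-0.00594139,  0.06021143,  0.00726582]), 'finger_force': 0.0, 'grip_width': 0.08534699619550122}
scene 57.34830649823329 [0.02094767 0.         0.         0.         0.        ] 0.996025390625
top 47.383899469872446 [-0.10117843  0.          0.          0.          0.        ] 0.9960026041666666
```

View pics/top0.png

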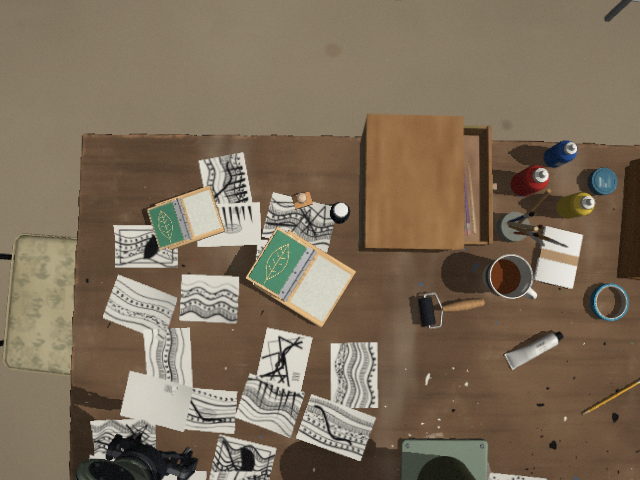

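View pics/scene0.png

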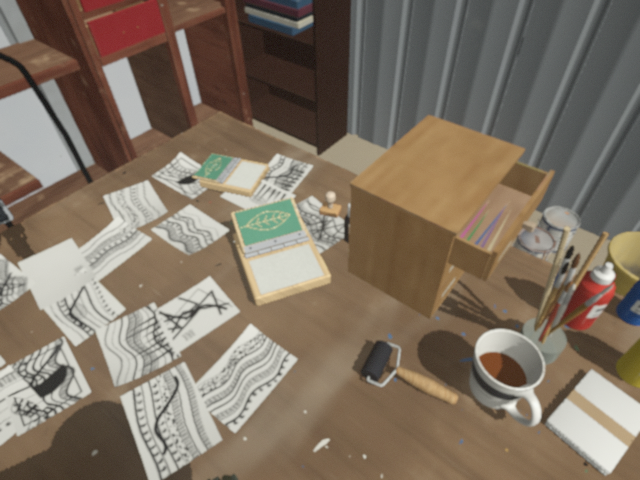

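The top picture shows two jig-like things: a small one at (185,218) and a larger one at (300,277). The larger one fits the description, with the stamp (302,200) and ink (340,212) beyond it and the roller at (450,305). The cabinet at (425,180) is an obstacle. I'll confirm with a crop and measure.

```bash
python3 - <<'E'
from h import *
p,d,i=load('top0'); W=cloud(d,i); np.set_printoptions(precision=4,suppress=True)
c=cv2.resize(p[180:340,130:370,::-1],None,fx=3.3,fy=3.3,interpolation=cv2.INTER_CUBIC); cv2.imwrite('pics/crop0.png',c)
for n,(u,v) in dict(small=(185,218),big=(300,277),stamp=(302,198),ink=(340,212),roll=(430,310),cab=(415,180),cabedge=(370,245),camL=(150,455),tableL=(90,300),green=(445,455)).items(): print(n,W[v,u])
hsv=cv2.cvtColor(p,cv2.COLOR_RGB2HSV)
roi=np.zeros((480,640),bool); roi[222:330,243:360]=1
# green lino plane
g=roi&(hsv[...,0]>55)&(hsv[...,0]<95)&(hsv[...,1]>80)
g=cv2.erode(g.astype(np.uint8),np.ones((3,3)))>0
P=W[g]; m=P.mean(0); n=np.linalg.svd(P-m)[2][2]; n*=np.sign(n[2]); print('lino',len(P),m,n,'tilt',np.arccos(n[2]),'rms',((P-m)@n).std())
# board at z~0.03
b=roi&(abs(W[...,2]-0.030)<0.005); print('board px',b.sum())
hist=np.histogram(W[roi][:,2],bins=np.arange(-.01,.1,.005)); print(hist[0],hist[1][:3])
Q=W[b]; r=cv2.minAreaRect((Q[:,:2]*1000).astype(np.float32)); print('rect',r, cv2.boxPoints(r))
# whole jig incl leaf z>.015
b2=roi&(W[...,2]>0.015)
k,l,st,ce=cv2.connectedComponentsWithStats(b2.astype(np.uint8)); j=1+np.argmax(st[1:,4]); Q=W[l==j]
r=cv2.minAreaRect((Q[:,:2]*1000).astype(np.float32)); print('all',r,cv2.boxPoints(r))
print(W[240:320:8,300][:, :])
E
```

```text
small [0.5758 0.5884 0.0225]
big [0.4504 0.3278 0.0384]
stamp [0.6204 0.3267 0.0564]
ink [0.5877 0.245  0.0887]
roll [0.3842 0.0435 0.0305]
cab [0.6343 0.1099 0.2228]
cabedge [0.5117 0.1919 0.2228]
camL [0.1727 0.5349 0.3922]
tableL [ 0.3864  0.8086 -0.0001]
green [0.0633 0.0006 0.0106]
lino 949 [0.4822 0.3749 0.0605] [0.5077 0.8597 0.0571] tilt 1.513683540543539 rms 0.02282658488967917
board px 3076
[ 207 3236 2714  383   17    2   88 1629 1447  416  318  351  441  423
  499  373   45    0    0    0    0] [-0.01  -0.005  0.   ]
rect ((488.3373718261719, 293.5721740722656), (173.617919921875, 240.30136108398438), 59.3640022277832) [[340.7208 280.1064]
 [547.4814 157.6532]
 [635.954  307.0379]
 [429.1934 429.4911]]
all ((452.8607177734375, 327.41143798828125), (195.6815185546875, 145.6083984375), 59.417701721191406) [[340.4046 280.2214]
 [465.7588 206.1394]
 [565.3168 374.6015]
 [439.9626 448.6835]]
[[0.5313 0.3301 0.03  ]
 [0.5127 0.3287 0.051 ]
 [0.4958 0.3287 0.0428]
 [0.4786 0.3286 0.0364]
 [0.4613 0.3281 0.039 ]
 [0.4439 0.328  0.0326]
 [0.4266 0.3276 0.0324]
 [0.4091 0.3273 0.0297]
 [0.3917 0.3269 0.0294]
 [0.3742 0.3266 0.0269]]
```

View pics/crop0.png

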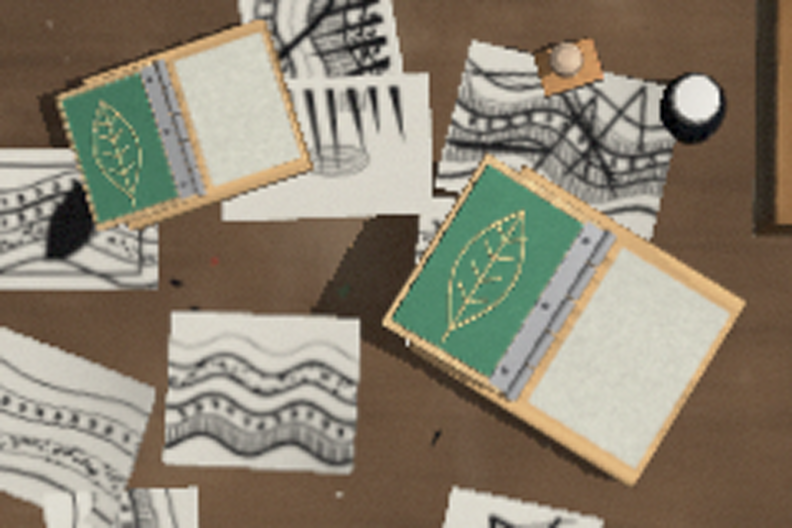

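Crop (565,320) confirms that the right-hand jig is the larger one, with its plate on the left and the card on the right. Next I compute its frame, the leaf angle and the first move.

```bash
cat >> h.py <<'E'
from scipy.spatial.transform import Rotation as Ro
JX=np.array([-.509,-.861,0]);JX/=np.linalg.norm(JX);JY=np.array([-JX[1],JX[0],0]);JO=np.array([.454,.3293,0])
J=np.stack([JX,JY,[0,0,1]],1)
def tojig(P): return (np.asarray(P)-JO)@J
def goal(x,y,z,th):
    th=np.radians(th); tz=np.sin(th)*JX-np.cos(th)*np.array([0,0,1]); return JO+J@(np.array([x,y,z])/1e3), Ro.from_matrix(np.stack([np.cross(JY,tz),JY,tz],1))
def rows(*G):
    s=telemetry.sense(); p=s['tool_pos'];R=Ro.from_euler('xyz',s['eef_rot'])
    tz=R.as_matrix()[:,2]@J
    print('t',round(s['clock'],2),'jig',np.round(tojig(p)*1e3,1),'tz',np.round(tz,3),'F',np.round(s['contact_force']@J,1),'q',np.round(s['qpos'],2),'grip',s['grip_width'])
    for g in G:
        P,T=goal(*g); print(g,'d',np.round(R.inv().apply(P-p),4),'w',np.round((R.inv()*T).as_rotvec()/2/np.pi,4))
E
python3 - <<'E'
from h import *
p,d,i=load('top0'); W=tojig(cloud(d,i))*1e3
hsv=cv2.cvtColor(p,cv2.COLOR_RGB2HSV)
m=(abs(W[...,1])<55)&(W[...,0]<-25)&(W[...,0]>-88)&(W[...,2]>25); P=W[m]
f=np.polyfit(P[:,0],P[:,2],1); print('leaf angle',-np.arctan(f[0]),np.std(P[:,2]-np.polyval(f,P[:,0])),np.polyval(f,[0,-94]))
m=(abs(W[...,0])<12)&(abs(W[...,1])<60); 
for x in range(-12,12,3):
    k=m&(W[...,0]>=x)&(W[...,0]<x+3); print(x,np.median(W[...,2][k]),end=' | ')
k=(abs(W[...,1])<85)&(W[...,0]>20)&(W[...,0]<90)&(W[...,2]>20); print('\ny',np.percentile(W[k][:,1],[0,.5,99.5,100]))
k=(abs(W[...,1])<60)&(W[...,0]>20)&(W[...,0]<130)&(W[...,2]>20); print('x',np.percentile(W[k][:,0],[99.5,100]))
k=(abs(W[...,1])<60)&(W[...,0]<-60)&(W[...,0]>-130)&(W[...,2]>40); print('edge x',np.percentile(W[k][:,0],[0,.5]),W[k][:,2].max())
rows((-150,0,200,0),(-150,0,150,45))
E
```

```text
leaf angle 0.32353955294285414 2.3208977309885443 [38.7170979  70.23739388]
-12 39.69392287772785 | -9 38.09568714275429 | -6 37.238668458317235 | -3 37.87724541374137 | 0 37.60487635415234 | 3 31.526941433993745 | 6 28.873154042320657 | 9 30.36209664151036 | 
y [-72.2940522  -71.03847189  71.70957061  72.79662583]
x [ 99.36843826 100.04721188]
edge x [-95.6279511  -95.30116185] 73.75611485515117
t 0.1 jig [ -36.9 -383.8  230.2] tz [ 0.002  0.    -1.   ] F [-0.4 -0.5  0.3] q [ 1.17  0.21  1.54  0.    1.39 -0.15] grip 0.08514989387392013
(-150, 0, 200, 0) d [-0.4001  0.0014  0.0301] w [-0.0003  0.0003  0.2951]
(-150, 0, 150, 45) d [-0.4001  0.0015  0.0801] w [ 0.1148 -0.0861  0.2779]
```

Emit:
carry_out([
  {"dx":-0.2,"dy":0,"dz":0,"wz":0.15,"fingers":0},
  {"dx":-0.4,"dy":0,"dz":0,"wz":0.295,"fingers":0},
  {"dx":-0.4,"dy":0,"dz":0,"wz":0.295,"fingers":0},
  {"dx":-0.4,"dy":0,"dz":0,"wz":0.295,"fingers":0},
  {"dx":-0.4,"dy":0,"dz":0,"wz":0.295,"fingers":0},
  {"dx":-0.4,"dy":0,"dz":0,"wz":0.295,"fingers":0},
  {"dx":-0.4,"dy":0,"dz":0,"wz":0.295,"fingers":0},
  {"dx":-0.4,"dy":0,"dz":0,"wz":0.295,"fingers":0},
  {"dx":-0.4,"dy":0,"dz":0,"wz":0.295,"fingers":0},
  {"dx":-0.4,"dy":0,"dz":0,"wz":0.295,"fingers":0},
])

```text
invalid input at $.rows[0]: expected keys fingers, dx, dy, dz, wx, wy, wz
```

```bash
python3 -c "
from h import *
rows((-150,0,220,45),(-150,0,150,45),(-150,0,150,50))"
```

```text
t 0.1 jig [ -36.9 -383.8  230.2] tz [ 0.002  0.    -1.   ] F [-0.4 -0.5  0.3] q [ 1.17  0.21  1.54  0.    1.39 -0.15] grip 0.08514989387392013
(-150, 0, 220, 45) d [-0.4001  0.0014  0.0101] w [ 0.1148 -0.0861  0.2779]
(-150, 0, 150, 45) d [-0.4001  0.0015  0.0801] w [ 0.1148 -0.0861  0.2779]
(-150, 0, 150, 50) d [-0.4001  0.0015  0.0801] w [ 0.1274 -0.0955  0.2739]
```

Emit:
carry_out([
  {"dx":-0.4,"dy":0,"dz":0,"wx":0,"wy":0,"wz":0.295,"fingers":0},
  {"dx":-0.4,"dy":0,"dz":0,"wx":0,"wy":0,"wz":0.295,"fingers":0},
  {"dx":-0.4,"dy":0,"dz":0,"wx":0,"wy":0,"wz":0.295,"fingers":0},
  {"dx":-0.4,"dy":0,"dz":0,"wx":0,"wy":0,"wz":0.295,"fingers":0},
  {"dx":-0.4,"dy":0,"dz":0,"wx":0,"wy":0,"wz":0.295,"fingers":0},
  {"dx":-0.4,"dy":0,"dz":0,"wx":0,"wy":0,"wz":0.295,"fingers":0},
  {"dx":-0.4,"dy":0,"dz":0,"wx":0,"wy":0,"wz":0.295,"fingers":0},
  {"dx":-0.4,"dy":0,"dz":0,"wx":0,"wy":0,"wz":0.295,"fingers":0},
  {"dx":-0.4,"dy":0,"dz":0,"wx":0,"wy":0,"wz":0.295,"fingers":0},
  {"dx":-0.4,"dy":0,"dz":0,"wx":0,"wy":0,"wz":0.295,"fingers":0},
])

```text
clock: 0.93
tool_pos: [0.5341, 0.4553, 0.2302]
eef_rot: [3.141, 0.001, 1.631]
contact_force: [-0.7, -0.2, -0.1]
grip_width: 0.0
finger_force: 0.0
```

```bash
python3 -c "
from h import *
rows((-150,0,200,45),(-150,0,150,45),(-150,0,150,50))"
```

```text
t 0.93 jig [-149.2    4.8  230.2] tz [ 0.001  0.001 -1.   ] F [ 0.5 -0.5 -0.1] q [ 0.58  0.48  1.19 -0.    1.48  0.52] grip 5.7462591069036e-06
(-150, 0, 200, 45) d [ 0.0034 -0.0036  0.0302] w [ 0.0373 -0.121   0.0896]
(-150, 0, 150, 45) d [ 0.0034 -0.0036  0.0802] w [ 0.0373 -0.121   0.0896]
(-150, 0, 150, 50) d [ 0.0034 -0.0036  0.0802] w [ 0.0414 -0.1345  0.0884]
```

Emit:
carry_out([
  {"dx":0.003,"dy":-0.004,"dz":0.05,"wx":0.041,"wy":-0.134,"wz":0.088,"fingers":0},
  {"dx":0.003,"dy":-0.004,"dz":0.05,"wx":0.041,"wy":-0.134,"wz":0.088,"fingers":0},
  {"dx":0.003,"dy":-0.004,"dz":0.05,"wx":0.041,"wy":-0.134,"wz":0.088,"fingers":0},
  {"dx":0.003,"dy":-0.004,"dz":0.05,"wx":0.041,"wy":-0.134,"wz":0.088,"fingers":0},
  {"dx":0.003,"dy":-0.004,"dz":0.05,"wx":0.041,"wy":-0.134,"wz":0.088,"fingers":0},
  {"dx":0.003,"dy":-0.004,"dz":0.05,"wx":0.041,"wy":-0.134,"wz":0.088,"fingers":0},
  {"dx":0.003,"dy":-0.004,"dz":0.05,"wx":0.041,"wy":-0.134,"wz":0.088,"fingers":0},
  {"dx":0.003,"dy":-0.004,"dz":0.05,"wx":0.041,"wy":-0.134,"wz":0.088,"fingers":0},
  {"dx":0.003,"dy":-0.004,"dz":0.05,"wx":0.041,"wy":-0.134,"wz":0.088,"fingers":0},
  {"dx":0.003,"dy":-0.004,"dz":0.05,"wx":0.041,"wy":-0.134,"wz":0.088,"fingers":0},
])

```text
clock: 1.77
tool_pos: [0.5253, 0.4597, 0.1729]
eef_rot: [-3.134, 0.879, 1.055]
contact_force: [-0.6, 0.4, -1.2]
grip_width: 0.0
finger_force: 0.0
```

```bash
python3 -c "
from h import *
rows((-150,0,100,50),(-128,0,55,50),(-105,0,45,50),(-92,0,38,50))"
```

```text
t 1.77 jig [-148.5   -5.   172.9] tz [ 0.77   0.006 -0.638] F [-0.1 -0.7 -1.2] q [ 0.71  1.2   0.32 -0.4   2.43  1.04] grip 3.691435146417783e-05
(-150, 0, 100, 50) d [0.0571 0.0053 0.0454] w [0.001  0.001  0.0018]
(-128, 0, 55, 50) d [0.0777 0.0053 0.0911] w [0.001  0.001  0.0018]
(-105, 0, 45, 50) d [0.0707 0.005  0.1152] w [0.001  0.001  0.0018]
(-92, 0, 38, 50) d [0.0678 0.0049 0.1297] w [0.001  0.001  0.0018]
```

Emit:
carry_out([
  {"dx":0.078,"dy":0.005,"dz":0.085,"wx":0.001,"wy":0.001,"wz":0.002,"fingers":0},
  {"dx":0.078,"dy":0.005,"dz":0.085,"wx":0.001,"wy":0.001,"wz":0.002,"fingers":0},
  {"dx":0.078,"dy":0.005,"dz":0.085,"wx":0.001,"wy":0.001,"wz":0.002,"fingers":0},
  {"dx":0.078,"dy":0.005,"dz":0.085,"wx":0.001,"wy":0.001,"wz":0.002,"fingers":0},
  {"dx":0.078,"dy":0.005,"dz":0.085,"wx":0.001,"wy":0.001,"wz":0.002,"fingers":0},
  {"dx":0.078,"dy":0.005,"dz":0.085,"wx":0.001,"wy":0.001,"wz":0.002,"fingers":0},
])

```text
clock: 2.27
tool_pos: [0.5237, 0.4462, 0.0702]
eef_rot: [3.133, 0.859, 1.03]
contact_force: [-0.0, 0.2, 1.1]
grip_width: -0.0003
finger_force: 0.0
```

```bash
python3 -c "
from h import *
rows((-128,0,55,50),(-105,0,45,50),(-90,0,36,50))
snap('scene','scene1'); snap('wrist','wrist1')"
```

```text
t 2.27 jig [-136.2    0.5   70.2] tz [ 0.757  0.003 -0.653] F [-0.1 -0.1  1.1] q [ 0.7   1.23  0.46 -0.33  2.25  1.14] grip -0.00033417607838725664
(-128, 0, 55, 50) d [ 0.0061 -0.0006  0.0161] w [ 0.0005 -0.0022 -0.0008]
(-105, 0, 45, 50) d [-0.0013 -0.0007  0.04  ] w [ 0.0005 -0.0022 -0.0008]
(-90, 0, 36, 50) d [-0.0043 -0.0007  0.0573] w [ 0.0005 -0.0022 -0.0008]
```

View pics/scene1.png

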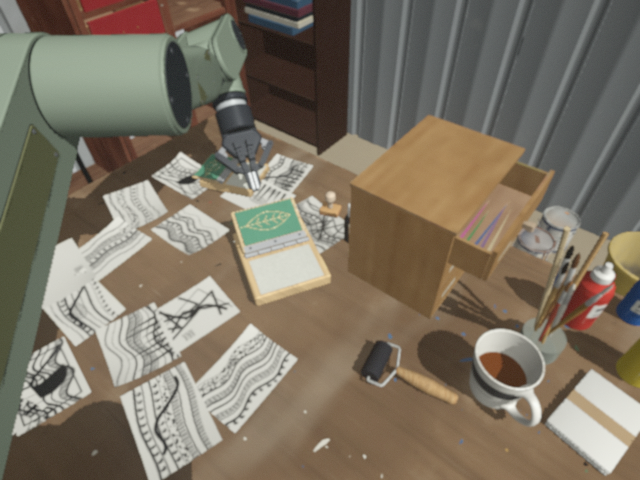

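The scene picture shows the shut fingertips at (255,187), just left of the plate's free edge. The jig at (280,250) is undisturbed. Next I go in under the edge.

Emit:
carry_out([
  {"dx":0.006,"dy":0,"dz":0.016,"wx":0,"wy":-0.002,"wz":0,"fingers":0},
  {"dx":0.006,"dy":0,"dz":0.016,"wx":0,"wy":-0.002,"wz":0,"fingers":0},
  {"dx":0.002,"dy":0,"dz":0.035,"wx":0,"wy":-0.002,"wz":0,"fingers":0},
  {"dx":-0.004,"dy":0,"dz":0.055,"wx":0,"wy":-0.002,"wz":0,"fingers":0},
  {"dx":-0.004,"dy":0,"dz":0.055,"wx":0,"wy":-0.002,"wz":0,"fingers":0},
  {"dx":-0.004,"dy":0,"dz":0.055,"wx":0,"wy":-0.002,"wz":0,"fingers":0},
])

```text
clock: 2.87
tool_pos: [0.5003, 0.4069, 0.035]
eef_rot: [3.135, 0.875, 1.031]
contact_force: [-0.0, 0.0, 0.3]
grip_width: -0.0002
finger_force: 0.0
```

```bash
python3 -c "
from h import *
rows((-88,0,60,50),(-82,0,85,50),(-65,0,105,50),(-40,0,118,50),(-20,0,122,50))"
```

```text
t 2.87 jig [-90.4   0.4  35. ] tz [ 0.768  0.002 -0.641] F [-0.  -0.   0.3] q [ 0.68  1.16  0.69 -0.32  2.11  1.17] grip -0.00021525160393186731
(-88, 0, 60, 50) d [-0.0207 -0.0003 -0.0141] w [ 0.0003  0.0004 -0.0006]
(-82, 0, 85, 50) d [-0.0437 -0.0002 -0.0256] w [ 0.0003  0.0004 -0.0006]
(-65, 0, 105, 50) d [-0.07   -0.0001 -0.0253] w [ 0.0003  0.0004 -0.0006]
(-40, 0, 118, 50) d [-0.096   0.     -0.0144] w [ 0.0003  0.0004 -0.0006]
(-20, 0, 122, 50) d [-0.1119  0.     -0.0017] w [ 0.0003  0.0004 -0.0006]
```

```bash
python3 -c "
from h import *
rows((-86,0,48,50),(-79,0,61,50),(-69.6,0,73,50),(-62,0,82,50),(-53,0,89.5,50))"
```

```text
t 2.87 jig [-90.4   0.4  35. ] tz [ 0.768  0.002 -0.641] F [-0.  -0.   0.3] q [ 0.68  1.16  0.69 -0.32  2.11  1.17] grip -0.00021525160393186731
(-86, 0, 48, 50) d [-0.0128 -0.0003 -0.0049] w [ 0.0003  0.0004 -0.0006]
(-79, 0, 61, 50) d [-0.0272 -0.0002 -0.0079] w [ 0.0003  0.0004 -0.0006]
(-69.6, 0, 73, 50) d [-0.0425 -0.0002 -0.0083] w [ 0.0003  0.0004 -0.0006]
(-62, 0, 82, 50) d [-0.0542 -0.0002 -0.0083] w [ 0.0003  0.0004 -0.0006]
(-53, 0, 89.5, 50) d [-0.0658 -0.0001 -0.0062] w [ 0.0003  0.0004 -0.0006]
```

Emit:
carry_out([
  {"dx":-0.0065,"dy":0,"dz":-0.0025,"wx":0,"wy":0,"wz":0,"fingers":0},
  {"dx":-0.013,"dy":0,"dz":-0.005,"wx":0,"wy":0,"wz":0,"fingers":0},
  {"dx":-0.02,"dy":0,"dz":-0.0065,"wx":0,"wy":0,"wz":0,"fingers":0},
  {"dx":-0.027,"dy":0,"dz":-0.008,"wx":0,"wy":0,"wz":0,"fingers":0},
  {"dx":-0.035,"dy":0,"dz":-0.008,"wx":0,"wy":0,"wz":0,"fingers":0},
  {"dx":-0.0425,"dy":0,"dz":-0.0083,"wx":0,"wy":0,"wz":0,"fingers":0},
  {"dx":-0.0425,"dy":0,"dz":-0.0083,"wx":0,"wy":0,"wz":0,"fingers":0},
])

```text
clock: 3.45
tool_pos: [0.49, 0.3891, 0.0745]
eef_rot: [3.133, 0.874, 1.029]
contact_force: [-0.3, -1.0, 0.2]
grip_width: -0.0001
finger_force: 0.0
```

```bash
python3 - <<'E'
from h import *
rows((-62,0,82,50),(-53,0,89.5,50),(-42,0,96,50),(-32,0,100,50),(-21,0,103,50),(-11,0,104.5,50),(2,0,104,50),(14,0,101.4,50))
p,d,i=snap('scene','s2'); cv2.imwrite('pics/s2c.png',cv2.resize(p[100:320,180:400,::-1],None,fx=2.7,fy=2.7))
E
```

```text
t 3.45 jig [-69.7   0.6  74.5] tz [ 0.767  0.003 -0.642] F [1.  0.3 0.2] q [ 0.67  1.06  0.79 -0.33  2.11  1.16] grip -0.00011294127365524819
(-62, 0, 82, 50) d [-0.0107 -0.0005  0.0011] w [ 0.0004  0.0002 -0.0008]
(-53, 0, 89.5, 50) d [-0.0223 -0.0004  0.0032] w [ 0.0004  0.0002 -0.0008]
(-42, 0, 96, 50) d [-0.0343 -0.0004  0.0075] w [ 0.0004  0.0002 -0.0008]
(-32, 0, 100, 50) d [-0.0438 -0.0004  0.0126] w [ 0.0004  0.0002 -0.0008]
(-21, 0, 103, 50) d [-0.0531 -0.0003  0.0191] w [ 0.0004  0.0002 -0.0008]
(-11, 0, 104.5, 50) d [-0.0607 -0.0003  0.0258] w [ 0.0004  0.0002 -0.0008]
(2, 0, 104, 50) d [-0.0687 -0.0003  0.0361] w [ 0.0004  0.0002 -0.0008]
(14, 0, 101.4, 50) d [-0.0744 -0.0003  0.0469] w [ 0.0004  0.0002 -0.0008]
```

View pics/s2c.png

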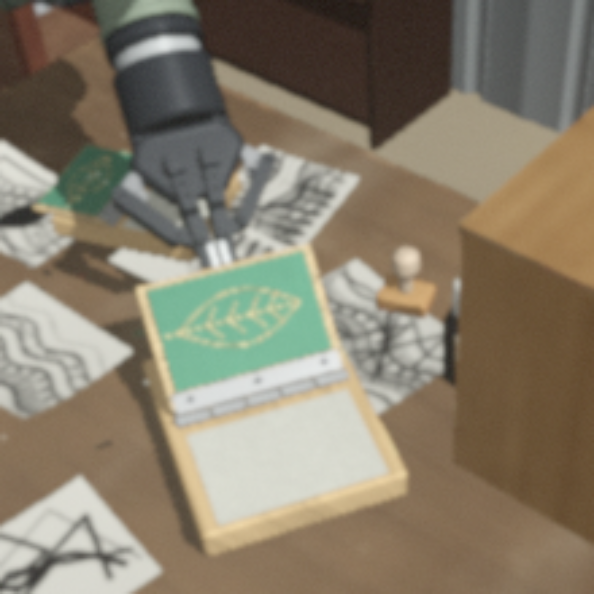

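The crop shows the plate lifted to about 40°, with the fingertips behind its edge at (215,255). The jig hasn't moved. I continue over the top.

Emit:
carry_out([
  {"dx":-0.011,"dy":0,"dz":0.001,"wx":0,"wy":0,"wz":0,"fingers":0},
  {"dx":-0.022,"dy":0,"dz":0.003,"wx":0,"wy":0,"wz":0,"fingers":0},
  {"dx":-0.034,"dy":0,"dz":0.0075,"wx":0,"wy":0,"wz":0,"fingers":0},
  {"dx":-0.044,"dy":0,"dz":0.0125,"wx":0,"wy":0,"wz":0,"fingers":0},
  {"dx":-0.053,"dy":0,"dz":0.019,"wx":0,"wy":0,"wz":0,"fingers":0},
  {"dx":-0.061,"dy":0,"dz":0.026,"wx":0,"wy":0,"wz":0,"fingers":0},
  {"dx":-0.069,"dy":0,"dz":0.036,"wx":0,"wy":0,"wz":0,"fingers":0},
  {"dx":-0.074,"dy":0,"dz":0.047,"wx":0,"wy":0,"wz":0,"fingers":0},
  {"dx":-0.074,"dy":0,"dz":0.047,"wx":0,"wy":0,"wz":0,"fingers":0},
])

```text
clock: 4.25
tool_pos: [0.446, 0.3158, 0.0991]
eef_rot: [3.136, 0.878, 1.031]
contact_force: [-0.1, -0.1, -0.0]
grip_width: -0.0002
finger_force: 0.0
```

```bash
python3 - <<'E'
from h import *
rows((25,0,97,50),(35,0,92,50),(45,0,88,50),(52,0,82,50),(57,0,72,50),(59,0,62,50),(59,0,54,50),(59,0,50,50))
p,d,i=snap('scene','s3'); cv2.imwrite('pics/s3c.png',cv2.resize(p[100:320,180:400,::-1],None,fx=2.7,fy=2.7))
E
```

```text
t 4.25 jig [15.7 -0.  99.1] tz [ 0.77   0.001 -0.638] F [ 0.1 -0.  -0. ] q [ 0.63  0.86  1.11 -0.34  1.99  1.17] grip -0.00018707905697585713
(25, 0, 97, 50) d [-0.0043  0.      0.0084] w [ 0.0002  0.0009 -0.0006]
(35, 0, 92, 50) d [-0.0069  0.      0.0193] w [ 0.0002  0.0009 -0.0006]
(45, 0, 88, 50) d [-0.0102  0.      0.0296] w [ 0.0002  0.0009 -0.0006]
(52, 0, 82, 50) d [-0.01    0.      0.0388] w [ 0.0002  0.0009 -0.0006]
(57, 0, 72, 50) d [-0.0055 -0.      0.049 ] w [ 0.0002  0.0009 -0.0006]
(59, 0, 62, 50) d [ 0.0009 -0.      0.057 ] w [ 0.0002  0.0009 -0.0006]
(59, 0, 54, 50) d [ 0.0071 -0.0001  0.0621] w [ 0.0002  0.0009 -0.0006]
(59, 0, 50, 50) d [ 0.0101 -0.0001  0.0646] w [ 0.0002  0.0009 -0.0006]
```

View pics/s3c.png

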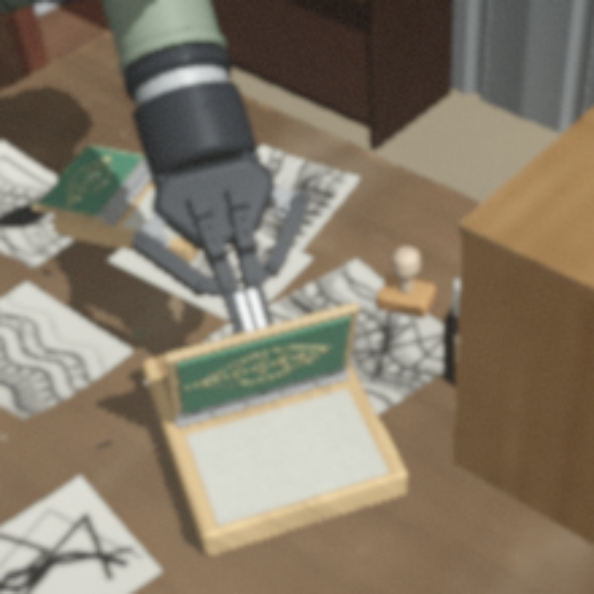

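The plate is just past upright, its top edge running from (170,360) to (350,310), and the fingertips are behind it at (250,320). I carry on down.

Emit:
carry_out([
  {"dx":-0.004,"dy":0,"dz":0.008,"wx":0,"wy":0,"wz":0,"fingers":0},
  {"dx":-0.007,"dy":0,"dz":0.019,"wx":0,"wy":0,"wz":0,"fingers":0},
  {"dx":-0.01,"dy":0,"dz":0.03,"wx":0,"wy":0,"wz":0,"fingers":0},
  {"dx":-0.01,"dy":0,"dz":0.039,"wx":0,"wy":0,"wz":0,"fingers":0},
  {"dx":-0.0055,"dy":0,"dz":0.049,"wx":0,"wy":0,"wz":0,"fingers":0},
  {"dx":0.001,"dy":0,"dz":0.057,"wx":0,"wy":0,"wz":0,"fingers":0},
  {"dx":0.007,"dy":0,"dz":0.062,"wx":0,"wy":0,"wz":0,"fingers":0},
  {"dx":0.007,"dy":0,"dz":0.062,"wx":0,"wy":0,"wz":0,"fingers":0},
])

```text
clock: 4.97
tool_pos: [0.4243, 0.2794, 0.0509]
eef_rot: [3.138, 0.878, 1.033]
contact_force: [0.8, -0.9, 0.3]
grip_width: -0.0
finger_force: 0.0
```

```bash
python3 - <<'E'
from h import *
rows((59,0,54,50),(59,0,48,50),(59,0,44,50),(59,0,70,50),(55,0,60,0),(55,0,70,0))
E
```

```text
t 4.97 jig [58.  -0.2 50.9] tz [ 0.77   0.001 -0.639] F [0.4 1.2 0.3] q [ 0.61  0.85  1.24 -0.34  1.87  1.19] grip -4.070352490808165e-06
(59, 0, 54, 50) d [-0.003   0.0002 -0.0012] w [ 0.0002  0.0009 -0.0004]
(59, 0, 48, 50) d [0.0017 0.0002 0.0026] w [ 0.0002  0.0009 -0.0004]
(59, 0, 44, 50) d [0.0047 0.0002 0.0052] w [ 0.0002  0.0009 -0.0004]
(59, 0, 70, 50) d [-0.0153  0.0002 -0.0114] w [ 0.0002  0.0009 -0.0004]
(55, 0, 60, 0) d [-0.005   0.0002 -0.0081] w [ 0.0003  0.1398 -0.0003]
(55, 0, 70, 0) d [-0.0127  0.0002 -0.0145] w [ 0.0003  0.1398 -0.0003]
```

Now I back off, stand the tool vertical over the plate's middle, and look before pressing.

Emit:
carry_out([
  {"dx":-0.0165,"dy":0,"dz":-0.018,"wx":0,"wy":0,"wz":0,"fingers":0},
  {"dx":-0.0165,"dy":0,"dz":-0.018,"wx":0,"wy":0.14,"wz":0,"fingers":0},
  {"dx":-0.0165,"dy":0,"dz":-0.018,"wx":0,"wy":0.14,"wz":0,"fingers":0},
  {"dx":-0.0165,"dy":0,"dz":-0.018,"wx":0,"wy":0.14,"wz":0,"fingers":0},
  {"dx":-0.0165,"dy":0,"dz":-0.018,"wx":0,"wy":0.14,"wz":0,"fingers":0},
  {"dx":-0.0165,"dy":0,"dz":-0.018,"wx":0,"wy":0.14,"wz":0,"fingers":0},
  {"dx":-0.0165,"dy":0,"dz":-0.018,"wx":0,"wy":0.14,"wz":0,"fingers":0},
  {"dx":-0.0165,"dy":0,"dz":-0.018,"wx":0,"wy":0.14,"wz":0,"fingers":0},
  {"dx":-0.0165,"dy":0,"dz":-0.018,"wx":0,"wy":0.14,"wz":0,"fingers":0},
  {"dx":-0.0165,"dy":0,"dz":-0.018,"wx":0,"wy":0.14,"wz":0,"fingers":0},
])

```text
clock: 5.8
tool_pos: [0.4259, 0.282, 0.0775]
eef_rot: [3.138, -0.003, 1.034]
contact_force: [0.3, 0.6, -0.3]
grip_width: -0.0002
finger_force: 0.0
```

```bash
python3 - <<'E'
from h import *
rows((55,0,60,0),(55,0,45,0))
p,d,i=snap('scene','s4'); cv2.imwrite('pics/s4c.png',cv2.resize(p[100:320,180:400,::-1],None,fx=2.7,fy=2.7))
W=tojig(cloud(d,i))*1e3
P=W[(abs(W[...,1])<60)&(W[...,0]>15)&(W[...,0]<95)&(W[...,2]>30)&(W[...,2]<68)]
for x in range(15,95,10):
    k=abs(P[:,0]-x)<5; print(x,k.sum(),np.round(np.median(P[k,2]),1) if k.any() else '')
E
```

```text
t 5.8 jig [55.  -0.1 77.5] tz [-0.003  0.004 -1.   ] F [-0.7 -0.1 -0.3] q [ 0.42  0.26  1.83 -0.    1.05  0.95] grip -0.00023233192757386752
(55, 0, 60, 0) d [-0.0001  0.0001  0.0175] w [ 0.0006 -0.0004 -0.0004]
(55, 0, 45, 0) d [-0.0001  0.      0.0325] w [ 0.0006 -0.0004 -0.0004]
15 85 41.2
25 187 42.3
35 227 43.4
45 236 44.3
55 244 45.4
65 248 46.5
75 253 47.4
85 275 48.5
```

View pics/s4c.png

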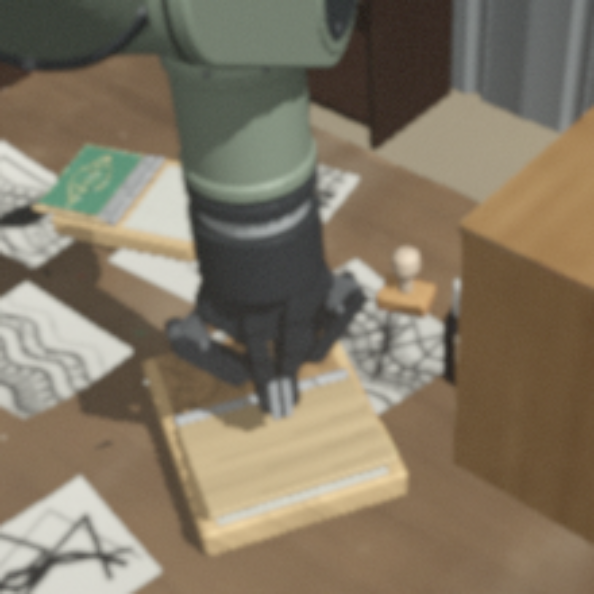

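The plate lies plywood side up, with the card still showing as a sliver at (305,495). It's about 0.1 rad short of flat. I lower until it sits flat.

Emit:
carry_out([
  {"dx":-0.005,"dy":0,"dz":0.015,"wx":0,"wy":0,"wz":0,"fingers":0},
  {"dx":-0.005,"dy":0,"dz":0.025,"wx":0,"wy":0,"wz":0,"fingers":0},
  {"dx":-0.005,"dy":0,"dz":0.03,"wx":0,"wy":0,"wz":0,"fingers":0},
  {"dx":-0.005,"dy":0,"dz":0.034,"wx":0,"wy":0,"wz":0,"fingers":0},
  {"dx":-0.005,"dy":0,"dz":0.037,"wx":0,"wy":0,"wz":0,"fingers":0},
  {"dx":-0.005,"dy":0,"dz":0.039,"wx":0,"wy":0,"wz":0,"fingers":0},
  {"dx":-0.005,"dy":0,"dz":0.039,"wx":0,"wy":0,"wz":0,"fingers":0},
])

```text
clock: 6.43
tool_pos: [0.4251, 0.2795, 0.0391]
eef_rot: [3.137, -0.005, 1.037]
contact_force: [-0.6, -0.8, 1.0]
grip_width: 0.0001
finger_force: 0.5
```

```bash
python3 -c "
from h import *
rows()"
```

```text
t 6.43 jig [57.6  0.4 39.1] tz [-0.005  0.004 -1.   ] F [ 1.  -0.1  1. ] q [ 0.41  0.31  1.86 -0.    0.96  0.95] grip 0.00013415227522397183
```

Emit:
carry_out([
  {"dx":0,"dy":0,"dz":0.001,"wx":0,"wy":0,"wz":0,"fingers":0},
  {"dx":0,"dy":0,"dz":0.0015,"wx":0,"wy":0,"wz":0,"fingers":0},
  {"dx":0,"dy":0,"dz":0.002,"wx":0,"wy":0,"wz":0,"fingers":0},
  {"dx":0,"dy":0,"dz":0.002,"wx":0,"wy":0,"wz":0,"fingers":0},
])

```text
clock: 6.77
tool_pos: [0.4252, 0.2795, 0.0389]
eef_rot: [3.137, -0.005, 1.037]
contact_force: [-4.7, -2.7, 15.1]
grip_width: -0.0
finger_force: 7.6
```

Emit:
carry_out([
  {"dx":0,"dy":0,"dz":0.001,"wx":0,"wy":0,"wz":0,"fingers":0},
  {"dx":0,"dy":0,"dz":0.002,"wx":0,"wy":0,"wz":0,"fingers":0},
  {"dx":0,"dy":0,"dz":0.0025,"wx":0,"wy":0,"wz":0,"fingers":0},
  {"dx":0,"dy":0,"dz":0.0025,"wx":0,"wy":0,"wz":0,"fingers":0},
  {"dx":0,"dy":0,"dz":0.0025,"wx":0,"wy":0,"wz":0,"fingers":0},
  {"dx":0,"dy":0,"dz":0.0025,"wx":0,"wy":0,"wz":0,"fingers":0},
  {"dx":0,"dy":0,"dz":0.0025,"wx":0,"wy":0,"wz":0,"fingers":0},
  {"dx":0,"dy":0,"dz":0.0025,"wx":0,"wy":0,"wz":0,"fingers":0},
  {"dx":0,"dy":0,"dz":0.0025,"wx":0,"wy":0,"wz":0,"fingers":0},
  {"dx":0,"dy":0,"dz":0.0025,"wx":0,"wy":0,"wz":0,"fingers":0},
])

```text
clock: 7.6
tool_pos: [0.4253, 0.2796, 0.0387]
eef_rot: [3.137, -0.005, 1.037]
contact_force: [-11.5, -5.5, 31.6]
grip_width: -0.0002
finger_force: 15.9
```

About 32 N was held for roughly half a second. Now I lift straight up.

Emit:
carry_out([
  {"dx":0,"dy":0,"dz":-0.002,"wx":0,"wy":0,"wz":0,"fingers":0},
  {"dx":0,"dy":0,"dz":-0.005,"wx":0,"wy":0,"wz":0,"fingers":0},
  {"dx":0,"dy":0,"dz":-0.015,"wx":0,"wy":0,"wz":0,"fingers":0},
  {"dx":0,"dy":0,"dz":-0.04,"wx":0,"wy":0,"wz":0,"fingers":0},
  {"dx":0,"dy":0,"dz":-0.15,"wx":0,"wy":0,"wz":0,"fingers":0},
  {"dx":0,"dy":0,"dz":-0.15,"wx":0,"wy":0,"wz":0,"fingers":0},
  {"dx":0,"dy":0,"dz":-0.15,"wx":0,"wy":0,"wz":0,"fingers":0},
  {"dx":0,"dy":0,"dz":-0.15,"wx":0,"wy":0,"wz":0,"fingers":0},
  {"dx":0,"dy":0,"dz":-0.15,"wx":0,"wy":0,"wz":0,"fingers":0},
  {"dx":0,"dy":0,"dz":-0.15,"wx":0,"wy":0,"wz":0,"fingers":0},
])

```text
clock: 8.43
tool_pos: [0.4233, 0.2785, 0.1838]
eef_rot: [3.138, -0.004, 1.036]
contact_force: [0.1, 0.2, 0.2]
grip_width: -0.0003
finger_force: 0.0
```

```bash
python3 - <<'E'
from h import *
rows()
p,d,i=snap('scene','s5'); cv2.imwrite('pics/s5c.png',cv2.resize(p[100:320,180:400,::-1],None,fx=2.7,fy=2.7))
W=tojig(cloud(d,i))*1e3
P=W[(abs(W[...,1])<60)&(W[...,0]>15)&(W[...,0]<95)&(W[...,2]>30)&(W[...,2]<68)]
for x in range(15,95,10):
    k=abs(P[:,0]-x)<5; print(x,k.sum(),np.round(np.median(P[k,2]),1) if k.any() else '')
for nm in('scene0','s5'):
    p,d,i=load(nm); W=tojig(cloud(d,i))*1e3; P=W[(W[...,0]>-110)&(W[...,0]<120)&(abs(W[...,1])<85)&(W[...,2]>24)&(W[...,2]<33)]
    Q=P[P[:,0]>20]; print(nm,len(Q),np.percentile(Q[:,0],99),np.percentile(Q[:,1],[1,99]))
E
```

```text
t 8.43 jig [ 59.3  -0.6 183.8] tz [-0.004  0.004 -1.   ] F [-0.2 -0.   0.2] q [ 0.41  0.1   1.76 -0.    1.27  0.95] grip -0.00027584368408608537
15 109 39.6
25 254 39.7
35 249 39.9
45 259 39.7
55 270 39.6
65 269 39.6
75 279 39.7
85 287 39.5
scene0 2596 101.5098289796263 [-70.59182999  71.11182039]
s5 506 102.34738745315232 [-71.40008634  72.59363242]
```

View pics/s5c.png

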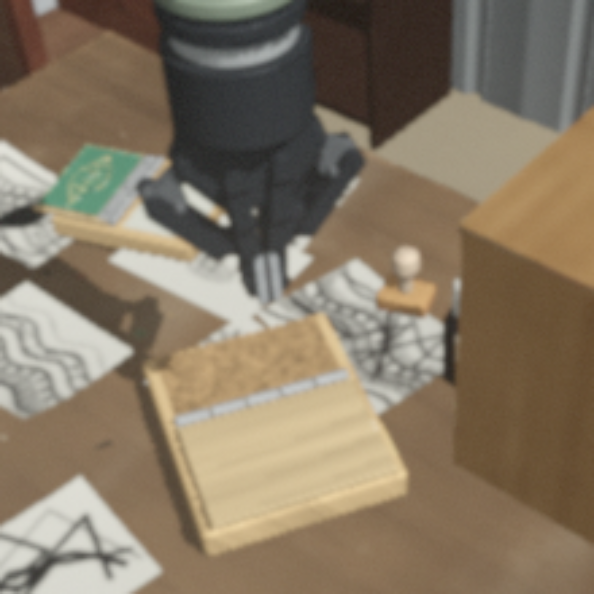

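The plate is flat on the card (back level at 39.6 mm, crop (290,450)). The jig is in place, the stamp is untouched at (407,280), and the gripper is 150 mm clear.

```bash
python3 -c "
from h import *
print(job_done())"
```

```text
the job is handed in; nothing more can be done
None
```

I turned the plate over its spine until it lay flat, lino side down, on the card, pressed its back with about 32 N for roughly half a second, and handed the job in at 8.5 s with the gripper clear of everything.

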